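Put a power module away in the bench drawer

TASK

The aluminium power module is standing on edge in the black stand and is too tall that way for the drawer. Take it out and lay it down flat on the bench top, let go of it there, then pick it up again and put it lying flat in the open drawer, and push the drawer fully home until it seats at its detent. Leave the can, the carton and the tape roll where they are.

Things in the scene. Friction and masses are not known exactly. Their poses are not given: they have to be found in the camera images.
- module: Power module to put away: closed aluminium case, black end plates, 160 mm long (x), 30 thick (y), 58 high (z) as it stands on edge at the start; 0.25 to 0.5 kg. Origin: centre of the 160 x 30 face it starts on; z runs from there to the other long edge (up at the start, level when it lies flat). Its 160 x 58 faces are alike, either may be underneath.
- module_center (a point): Centre of the module's solid, 29 mm along module z from its origin; 15 mm above whatever the module lies flat on. Axes as the module's.
- stand: Fixed black stand holding the module on edge. Origin: underside centre, x along the module. Base plate 170 x 70 x 8 mm (the module's edge is 8 mm up, its top 66 mm); four stub posts, 22 mm along x, 34 mm tall, centred 62 mm either way along x and 20 mm either way along y, leave a 35 mm wide channel; the middle 100 mm is free of posts. The module lifts straight out.
- cabinet: Fixed bench-top drawer unit with one drawer, 220 mm deep (x), 250 wide (y), 87 high. Origin: underside centre; the front face is at x = -110 mm, +x points to its back, so the drawer is pushed home along +x. The opening's upper edge is 75 mm above the bench, 49 mm above the drawer's floor: the module passes lying flat (30 mm), not on edge (58 mm).
- drawer (a joint): How far the drawer stands open, m: 0 seated home, up to 0.165. It starts 0.125 to 0.16 open and stays where it is left; running friction 1 N. From about 15 to 7 mm open a sprung detent resists with about 5 N more, after that it draws the drawer home.
- drawer_floor (a point): Point on the drawer's inner floor, 26 mm above the bench, on its centre line at the back face of the blue front. Axes as the cabinet's. Floor: 0 to 185 mm along +x, 107 mm either way in y; side and rear walls rise 36 mm, the front 53 mm above it. From above only the part outside the cabinet is open (as long in x as the drawer is open): the module goes in crosswise, length along y.
- drawer_front (a point): Centre of the outer face (facing -x) of the blue drawer front, 43 mm above the bench; the front is 244 mm wide (y), 72 high (7 to 79 mm above the bench), 14 thick. Along its upper edge (65 to 77 mm above the bench) an aluminium lip stands out a further 8 mm. Axes as the cabinet's.
- can: Bystander: upright can, 56 mm across, 120 mm high. Origin: centre of the underside.
- carton: Bystander: small closed cardboard box 100 (x) x 70 (y) x 55 mm. Origin: centre of the underside.
- tape: Bystander: black tape roll lying flat, 96 mm across, 45 mm high. Origin: centre of the underside.
Mind the look-alikes: they are no part of the job. Of the things like the module, leave any that is purple; of the rest the smaller one is meant.

How it is judged (in metres and radians):
On the way:
1. the module lies flat on the bench top, let go (angle between module's own z axis and vertical between 1.42 and 1.72 rad and angle between module's own x axis and vertical between 1.42 and 1.72 rad and height (world z) of module_center below 0.02 m and linear speed of module below 0.02 m/s and contact force between the fingers and module below 0.2 N), for 0.2 s.
At the end, for the whole second after the job is handed in: The drawer is seated home at its detent (within 3 mm of fully closed) and the module lies flat on the drawer's floor (within about 8 degrees of flat, its centre 9 to 21 mm above the floor, between the drawer's walls), at rest and let go (value of joint drawer below 0.003 m and angle between module's own z axis and vertical between 1.42 and 1.72 rad and angle between module's own x axis and vertical between 1.42 and 1.72 rad and x of module_center in the frame of drawer_floor between 0.02 and 0.165 m and y of module_center in the frame of drawer_floor between -0.08 and 0.08 m and z of module_center in the frame of drawer_floor between 0.009 and 0.021 m and linear speed of module below 0.02 m/s); the robot touches nothing.
It fails at once if the can is moved more than 40 mm (distance of can from where it was at the start of the episode above 0.04 m).
It fails at once if the carton is moved more than 40 mm (distance of carton from where it was at the start of the episode above 0.04 m).
It fails at once if the tape is moved more than 40 mm (distance of tape from where it was at the start of the episode above 0.04 m).
It also fails if it takes over 61 s, if anything falls off the work surface, if the arm or the gripper's body presses on something with over 40 N, if the wrist force passes 120 N, or if a joint passes its speed limit or range.

ROBOT

A 6-joint arm with a two-finger parallel gripper is mounted at the origin on the work surface. World frame = base frame: x ahead of the robot, y to its left, z up, the work surface at z = 0. Lengths are in mm, angles in rad, forces in N, time in s.
With the tool pointing down it reaches from about 350 to 875 mm from the base axis. Payload 4.2 kg.
Tool frame: the origin (TCP) lies on the mounting face of the last link; the fingertips stand 173 mm ahead of it and the grasp point (between the pads) lies grip_point_offset ahead of it (grip_point_offset is the distance from the TCP to the grasp point, in mm); z points along the fingers, y is the line along which they close (so a half turn about z gives the same grasp; the last joint's range is limited). The gripper opens to 85 mm and grips with 20 to 120 N. Pads are 22 mm wide; open, the fingers measure 114 mm over their backs; the gripper's body (76 mm by 85 mm) begins 54 mm behind the grasp point. The pads swing forward as they close: fully open they stand 13 mm farther back than shut.
Start: joints at [-0.85, 0.385, 0.008, 0, -1.194, -0.259], TCP at [278.487, -559.504, 404.712] pointing down, gripper open.
Joint ranges: [-3.14, 3.14], [-1.21, 2.06], [-1.07, 1.41], [-3.16, 2.05], [-2.99, -0.16], [-3.1, 3.1]. Speed limits (rad/s): [2.79, 2.79, 3.14, 3.14, 3.14, 3.14].

INTERFACE

Orientations are given as a unit quaternion [x, y, z, w].
In Python, from bench import read_state, get_image, job_done, recognise, place_of, grip_point_offset gives the robot as it stands. The module is installed in compiled form; this text tells all that it offers.
- The arm moves only by the tool carry_out, never from a script. Its arguments are lists of equal length, an entry for each row: "slide": the shift along the tool's x, y, z in m, a list of three; "roll": the turn about the tool's z in degrees; "claw": the finger opening in m, from 0 to 0.0854. A call has 1 to 8 rows; each row is the pose to reach, as a shift and turn from the pose commanded when the call began, along the tool's axes at that moment; what a row does not reach only later rows make up. A row lasts 1/8 s, in which the tool goes at most 62.5 mm and 10.7 degrees, less where a joint would pass 70% of its speed; a pose out of reach is approached as far as the arm can. A call with a gripper value outside its range is refused whole. The fingers move at their own pace and stop on an object; the grip force is fixed at half the most. Time passes only in rows, so rows that repeat a pose let the fingers close. It gives the time, the measured TCP pose, the force, the opening and the grip force at its end, in the units of the state.
- read_state(): the state, without advancing time (a new reading comes with each control period).
- get_image(name): name is "scene" or "top" or "wrist"; returns a dict with "img" (420x560x3 uint8, red, green, blue), "z_map" (420x560 float32, mm along the optical axis (not along the pixel's ray), 0 where there is no reading), "mtx" (3x3 intrinsics, pixels), "k1" (the pictures are not rectified: a ray, as slopes to the right and down, at radius r is drawn at 1 + k1 r^2 times it, then the intrinsics apply), "world_from_camera" (4x4, takes a point from camera to world coordinates); the wrist camera has in their place "T_tool_cam" (4x4, takes a point from camera to tool coordinates, whose origin is the TCP and whose axes are the flange's). Camera axes: x right, y up, looking along -z (the intrinsics and any distortion apply to the point x, -y, -z); pixel columns grow to the right and rows downward; lengths in mm; the calibration is good to about 2 mm. A picture is of the moment at which its call begins: read the wrist's pose just before it.
- job_done(): hands the job in; it is judged then, once.
Trained networks look in a picture, given as the dict that the camera call returned (one of the last four; its "shot" number tells which), for a name from the list of things; names that differ only in an ending like _2 or _b are one class to them, and where a whole thing is asked for, a point or a joint stands for the part that bears it (a point fixed in the world has none). Each returns a list of dicts, best first, with "conf" (0 to 1); they miss things now and then, are a little off and sometimes report something else, mostly with a low value. They report only what shows in the picture. A call takes as long as a camera call. They do not tell look-alikes from the thing itself.
- recognise(picture, thing): "at" ([column, row] in pixels, amid what is visible of it).
- place_of(picture, thing): "at" ([column, row] in pixels: a listed point, or the origin of a listed thing).
The state is a dict: "clock": time; "joints": joint angles; "joint_vel": joint speeds; "joint_efforts": joint torques, N m; "position": TCP position; "ee_rot": TCP orientation; "contact_force": force on the tool from outside, world axes, zero at the start; "wrist_torque": the same for the moment, N m; "gripper_width": finger opening in mm; "grasp_force": force on a finger pad.
Only numpy, scipy, OpenCV 4.12 (cv2) and the standard library are available. Lean on these libraries where they do the work, as an engineer would, in place of code of your own. Each camera call takes 0.05 s, during which the arm holds its last target. There are 200 camera calls.

## Working session

There is one attempt and no reset: what is moved stays moved. The work goes in short steps, Python scripts to look and compute and a tool call to move; the robot and the scene stay as the last step left them, time stands still between calls to the robot, and variables do not carry over. Pictures are saved under pics/ and viewed, at most 10 in all, crops included, and the job is handed in when it is done.

Besides the shell and the picture viewer there is one more tool, called after "Call:" by a JSON object that holds its "method" and its "body". carry_out: Moves the arm, as the interface text tells. Its arguments: {"type":"object","properties":{"slide":{"type":"array"},"roll":{"type":"array"},"claw":{"type":"array"}},"required":["slide","roll","claw"]}

```bash
mkdir -p pics; cat > h.py <<'E'
import numpy as np, cv2
from scipy.spatial.transform import Rotation as R
from bench import *
def cloud(d, st=None):
    """world xyz map (mm) from depth, HxWx3, nan where none"""
    z=d["z_map"]; h,w=z.shape; K=np.array(d["mtx"],float); k1=d["k1"]
    u,v=np.meshgrid(np.arange(w),np.arange(h))
    xd=(u-K[0,2])/K[0,0]; yd=(v-K[1,2])/K[1,1]
    x,y=xd.copy(),yd.copy()
    for _ in range(15):
        f=1+k1*(x*x+y*y); x=xd/f; y=yd/f
    P=np.stack([x*z,-y*z,-z,np.ones_like(z)],-1)
    if "T_tool_cam" in d:
        T=np.eye(4); T[:3,:3]=R.from_quat(st["ee_rot"]).as_matrix(); T[:3,3]=st["position"]
        M=T@np.array(d["T_tool_cam"])
    else: M=np.array(d["world_from_camera"])
    X=(P@M.T)[...,:3]; X[z<=0]=np.nan
    return X
def save(d,n): cv2.imwrite("pics/"+n,d["img"][...,::-1])
E
python3 - <<'E'
from h import *
print(grip_point_offset, read_state())
for c in ("top","scene"):
    d=get_image(c); save(d,c+"0.png"); X=cloud(d)
    np.savez(f"{c}0.npz",X=X,img=d["img"])
    for t in ("module","stand","cabinet","drawer_front","drawer_floor","can","carton","tape"):
        for r in place_of(d,t)[:3]:
            a=[int(round(q)) for q in r["at"]]
            p=X[a[1],a[0]] if 0<=a[1]<420 and 0<=a[0]<560 else None
            print(c,t,a,round(r["conf"],2),None if p is None else p.round())
E
```

```text
154.70000000000002 {'clock': 0.0, 'joints': array([-8.50407746e-01,  3.85595972e-01,  6.63808228e-03, -5.22131698e-04,
       -1.19398537e+00, -2.58572637e-01]), 'joint_vel': array([-1.87744696e-04,  2.48863055e-04, -1.23859568e-03, -3.89122879e-04,
       -7.41551784e-05,  1.29922989e-03]), 'joint_efforts': array([ 6.50306411e-04, -3.92289734e+01,  1.88401204e+01,  4.18607041e+00,
       -4.63710501e-03, -7.36900802e-06]), 'position': array([ 278.41970201, -559.34334271,  403.59872504]), 'ee_rot': array([-2.28767587e-01,  9.73480447e-01,  1.06149948e-03, -2.90553254e-04]), 'contact_force': array([ 0.29492716, -0.15250436, -0.39820644]), 'wrist_torque': array([ 0.04913136, -0.00506556, -0.05443649]), 'grasp_force': 0.0, 'gripper_width': 85.21917743613848}
top module [347, 224] 0.84 [ 437. -287.   68.]
top module [402, 202] 0.72 [ 513. -460.   43.]
top module [385, 299] 0.69 [ 215. -398.   77.]
top stand [343, 228] 0.83 [ 425. -276.   64.]
top cabinet [188, 129] 0.94 [722. 205.  87.]
top drawer_front [189, 208] 0.92 [475. 189.  83.]
top drawer_front [343, 229] 0.56 [ 424. -276.   55.]
[... 155 characters left out ...]
, 137] 0.73 [729. -68.   1.]
scene module [205, 246] 0.85 [ 472. -296.   63.]
scene module [147, 310] 0.62 [ 540. -472.   24.]
scene module [126, 206] 0.59 [ 236. -420.   36.]
scene stand [209, 248] 0.67 [ 484. -290.   65.]
scene cabinet [445, 253] 0.62 [778. 161.  90.]
scene cabinet [281, 322] 0.27 [ 731. -236.   67.]
scene drawer_front [375, 172] 0.6 [481. 190.  66.]
scene drawer_floor [372, 182] 0.77 [481. 186.  27.]
scene can [285, 324] 0.8 [ 735. -229.   59.]
scene can [204, 239] 0.37 [ 455. -290.   66.]
scene carton [214, 349] 0.66 [ 709. -381.   52.]
scene carton [207, 248] 0.36 [ 477. -293.   59.]
scene tape [340, 305] 0.89 [734. -84.   2.]
scene tape [371, 180] 0.61 [483. 180.  41.]
```

View pics/top0.png

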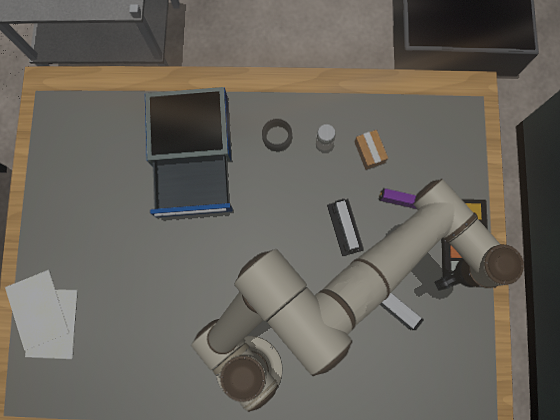

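View pics/scene0.png

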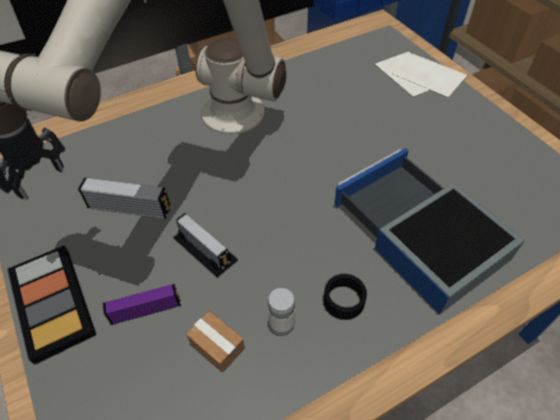

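Top view: the module (narrow silver bar) is in the black stand at about (345,227). The purple look-alike is at (400,197) and the larger one at (400,310), partly under the arm. The drawer is open, with its front at about (190,210). Next I'll measure the module and the cabinet.

```bash
cat > m.py <<'E'
from h import *
def rect(X,lo,hi,zl,zh):
    P=X.reshape(-1,3); m=np.all(P[:,:2]>lo,1)&np.all(P[:,:2]<hi,1)&(P[:,2]>zl)&(P[:,2]<zh); Q=P[m]
    r=cv2.minAreaRect(Q[:,:2].astype(np.float32)); b=cv2.boxPoints(r)
    return len(Q),np.round(r[0],1),np.round(r[1],1),round(r[2],1),np.round(np.median(Q[:,2]),1),b.round().tolist()
if __name__=="__main__":
    for c in("top","scene"):
        X=np.load(c+"0.npz")["X"]
        print(c,"module",rect(X,[330,-370],[530,-210],56,76))
        print(c,"stand",rect(X,[330,-370],[530,-210],4,76))
        print(c,"front",rect(X,[420,50],[540,340],60,90))
        print(c,"cab",rect(X,[560,0],[900,400],80,95))
        print(c,"carton",rect(X,[600,-420],[760,-300],45,62))
        print(c,"can",rect(X,[640,-290],[800,-180],100,130))
        print(c,"tape",rect(X,[660,-160],[830,-10],35,52))
    print(read_state()["clock"])
E
python3 m.py
```

```text
top module (517, array([ 438.2, -287.6]), array([160.7,  30.8]), 16.9, np.float64(64.8), [[357.0, -296.0], [366.0, -326.0], [520.0, -279.0], [511.0, -250.0]])
top stand (1350, array([ 430.3, -291.1]), array([199.3, 157.7]), 0.4, np.float64(17.0), [[330.0, -213.0], [331.0, -371.0], [530.0, -369.0], [529.0, -212.0]])
top front (641, array([495.9, 187.7]), array([ 87.4, 241.6]), 0.2, np.float64(76.6), [[452.0, 308.0], [453.0, 67.0], [540.0, 67.0], [539.0, 309.0]])
top cab (5025, array([742.8, 214.3]), array([224.9, 253.5]), 5.7, np.float64(86.1), [[618.0, 329.0], [643.0, 77.0], [867.0, 99.0], [842.0, 352.0]])
top carton (689, array([ 682.1, -367.3]), array([100.6,  72.8]), 20.9, np.float64(54.2), [[622.0, -351.0], [648.0, -419.0], [742.0, -383.0], [716.0, -315.0]])
top can (255, array([ 706.7, -220.4]), array([50.1, 53.9]), 25.3, np.float64(117.5), [[672.0, -207.0], [696.0, -255.0], [741.0, -234.0], [718.0, -185.0]])
top tape (310, array([727.7, -67.7]), array([92.5, 93. ]), 21.8, np.float64(43.9), [[667.0, -42.0], [702.0, -128.0], [788.0, -94.0], [753.0, -7.0]])
scene module (755, arra
[... 374 characters left out ...]
at64(76.6), [[451.0, 307.0], [452.0, 62.0], [540.0, 63.0], [539.0, 307.0]])
scene cab (8433, array([742.6, 212.3]), array([222.6, 259.1]), 5.5, np.float64(86.8), [[619.0, 330.0], [644.0, 73.0], [866.0, 94.0], [841.0, 352.0]])
scene carton (1572, array([ 683.5, -369.3]), array([102.7,  69.9]), 20.8, np.float64(55.3), [[623.0, -355.0], [648.0, -420.0], [744.0, -384.0], [719.0, -318.0]])
scene can (598, array([ 709.7, -222.9]), array([53.2, 53.4]), 60.2, np.float64(120.1), [[673.0, -233.0], [720.0, -259.0], [746.0, -213.0], [700.0, -187.0]])
scene tape (669, array([728.3, -70.8]), array([95.4, 94.9]), 5.2, np.float64(44.8), [[676.0, -28.0], [685.0, -122.0], [780.0, -114.0], [771.0, -19.0]])
0.9
```

Call:
{"method": "carry_out", "body": {"slide": [[-0.02, 0.013, 0.005], [-0.058, 0.037, 0.013], [-0.1, 0.065, 0.023], [-0.145, 0.094, 0.033], [-0.19, 0.123, 0.043], [-0.228, 0.148, 0.052], [-0.255, 0.166, 0.058], [-0.263, 0.171, 0.06]], "roll": [1, 2.5, 4, 5.5, 7, 8.5, 9.5, 9.5], "claw": [0.085, 0.085, 0.085, 0.085, 0.085, 0.085, 0.085, 0.085]}}

```text
clock: 1.9
position: [438.5, -287.8, 344.6]
ee_rot: [-0.149, 0.989, 0.0, -0.0]
contact_force: [1.3, -1.2, -0.4]
gripper_width: 85.1
grasp_force: 0.0
```

```bash
cat >> h.py <<'E'
def go(x,y,z,yaw=None,s=None):
    """slide (m, tool axes) and roll (deg) to world TCP; yaw = wanted heading of tool y, deg"""
    s=s or read_state(); M=R.from_quat(s["ee_rot"]).as_matrix()
    d=M.T@(np.array([x,y,z])-s["position"])/1000
    h=np.degrees(np.arctan2(M[1,1],M[0,1]))
    print("t",round(s["clock"],2),"pos",s["position"].round(1),"head_y",h.round(2),"F",s["contact_force"].round(1),"w",round(s["gripper_width"],1),"slide",d.round(4),"roll",None if yaw is None else round(float(((h-yaw+180)%360)-180),2), "j6",s["joints"][5].round(2))
E
python3 - <<'E'
from h import *
from m import rect
s=read_state(); d=get_image("wrist"); X=cloud(d,s); save(d,"w1.png")
print(rect(X,[330,-370],[540,-210],56,72))
P=X.reshape(-1,3); print(np.nanmin(P,0),np.nanmax(P,0))
go(437.5,-289.4,201.7,106.9,s)
E
```

```text
(7198, array([ 436.4, -290.1]), array([161.4,  30.1]), 16.8, np.float64(65.5), [[355.0, -299.0], [364.0, -328.0], [518.0, -281.0], [509.0, -252.0]])
[ 209.37805028 -572.52983338   -3.31430197] [818.42688909 107.90597668 267.43284962]
t 1.9 pos [ 438.5 -287.8  344.6] head_y 107.11 F [ 1.3 -1.2 -0.4] w 85.1 slide [ 0.0014 -0.0013  0.1429] roll 0.21 j6 -1.0
```

Call:
{"method": "carry_out", "body": {"slide": [[0.002, -0.0015, 0.02], [0.002, -0.0015, 0.06], [0.002, -0.0015, 0.1], [0.002, -0.0015, 0.13], [0.002, -0.0015, 0.142], [0.002, -0.0015, 0.143], [0.002, -0.0015, 0.143], [0.002, -0.0015, 0.143]], "roll": [0.2, 0.2, 0.2, 0.2, 0.2, 0.2, 0.2, 0.2], "claw": [0.085, 0.085, 0.085, 0.085, 0.085, 0.085, 0.02, 0.02]}}

```text
clock: 2.95
position: [436.6, -291.4, 202.9]
ee_rot: [-0.146, 0.989, -0.001, 0.001]
contact_force: [-0.2, 0.7, -0.6]
gripper_width: 51.0
grasp_force: 0.0
```

Call:
{"method": "carry_out", "body": {"slide": [[0, 0, 0], [0, 0, 0], [0, 0, 0], [0, 0, 0], [0, 0, -0.01], [0, 0, -0.03], [0, 0, -0.06], [0, 0, -0.08]], "roll": [0, 0, 0, 0, 0, 0, 0, 0], "claw": [0.02, 0.02, 0.02, 0.02, 0.02, 0.02, 0.02, 0.02]}}

```text
clock: 3.95
position: [436.1, -291.2, 282.7]
ee_rot: [-0.146, 0.989, -0.0, 0.0]
contact_force: [0.5, 0.3, -4.8]
gripper_width: 29.7
grasp_force: 59.7
```

```bash
python3 - <<'E'
from h import *
go(470,-110,290,106.9)
E
```

```text
t 3.95 pos [ 436.1 -291.2  282.7] head_y 106.75 F [ 0.5  0.3 -4.8] w 29.7 slide [-0.0847  0.1638 -0.0072] roll -0.15 j6 -1.0
```

Call:
{"method": "carry_out", "body": {"slide": [[-0.01, 0.02, 0], [-0.03, 0.06, 0], [-0.052, 0.1, 0], [-0.07, 0.135, 0], [-0.081, 0.158, 0.015], [-0.084, 0.164, 0.045], [-0.084, 0.164, 0.07], [-0.084, 0.164, 0.083]], "roll": [0, 0, 0, 0, 0, 0, 0, 0], "claw": [0.02, 0.02, 0.02, 0.02, 0.02, 0.02, 0.02, 0.02]}}

```text
clock: 4.95
position: [468.8, -109.9, 197.4]
ee_rot: [-0.146, 0.989, 0.0, -0.001]
contact_force: [0.7, 0.0, -3.1]
gripper_width: 29.5
grasp_force: 60.0
```

Call:
{"method": "carry_out", "body": {"slide": [[0, 0, 0.002], [0, 0, 0.004], [0, 0, 0.0045], [0, 0, 0.0045]], "roll": [0, 0, 0, 0], "claw": [0.02, 0.02, 0.02, 0.02]}}

```text
clock: 5.45
position: [469.5, -110.1, 194.8]
ee_rot: [-0.146, 0.989, -0.0, 0.001]
contact_force: [-0.5, 0.8, -4.2]
gripper_width: 29.5
grasp_force: 60.0
```

Call:
{"method": "carry_out", "body": {"slide": [[0, 0, 0.0005], [0, 0, 0.001], [0, 0, 0.001]], "roll": [0, 0, 0], "claw": [0.02, 0.02, 0.02]}}

```text
clock: 5.82
position: [469.6, -110.0, 194.6]
ee_rot: [-0.146, 0.989, -0.0, 0.001]
contact_force: [-2.5, 0.9, 7.4]
gripper_width: 29.6
grasp_force: 61.7
```

Call:
{"method": "carry_out", "body": {"slide": [[0, 0, 0], [0, 0, 0], [0, 0, 0], [0, 0, 0], [0, 0, -0.006], [0, 0, -0.012], [0, 0, -0.012]], "roll": [0, 0, 0, 0, 0, 0, 0], "claw": [0.085, 0.085, 0.085, 0.085, 0.085, 0.085, 0.085]}}

```text
clock: 6.7
position: [469.7, -110.0, 206.0]
ee_rot: [-0.146, 0.989, -0.0, 0.001]
contact_force: [-0.4, 0.5, 0.0]
gripper_width: 85.4
grasp_force: 0.0
```

```bash
python3 - <<'E'
from h import *
from m import rect
s=read_state(); d=get_image("wrist"); save(d,"w2.png")
go(470,-110,290,106.9,s)
d=get_image("scene"); save(d,"s2.png"); X=cloud(d)
print(rect(X,[380,-190],[580,-30],50,70))
E
```

```text
t 6.7 pos [ 469.7 -110.   206. ] head_y 106.77 F [-0.4  0.5  0. ] w 85.4 slide [-0.0004 -0.0001 -0.084 ] roll -0.13 j6 -1.39
(571, array([ 470.5, -113. ]), array([153.7,  99.8]), 44.8, np.float64(58.1), [[381.0, -132.0], [451.0, -203.0], [560.0, -94.0], [490.0, -23.0]])
```

View pics/w2.png

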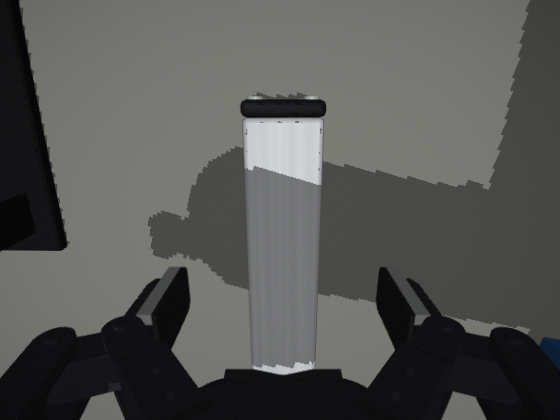

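The module stands on edge (columns 245–325), free between the open pads. Now I'll tip it over by pushing near its top.

Call:
{"method": "carry_out", "body": {"slide": [[0, 0.012, 0], [0, 0.023, 0], [0, 0.03, 0], [0, 0.036, 0], [0, 0.042, 0], [0, 0.048, 0], [0, 0.054, 0], [0, 0.06, 0]], "roll": [0, 0, 0, 0, 0, 0, 0, 0], "claw": [0.085, 0.085, 0.085, 0.085, 0.085, 0.085, 0.085, 0.085]}}

```text
clock: 7.8
position: [451.9, -52.2, 205.1]
ee_rot: [-0.146, 0.989, 0.0, -0.0]
contact_force: [-0.7, -0.5, -1.0]
gripper_width: 84.8
grasp_force: 0.0
```

```bash
python3 - <<'E'
from h import *
s=read_state(); d=get_image("wrist"); save(d,"w3.png")
go(470,-110,290,106.9,s)
E
```

```text
t 7.8 pos [451.9 -52.2 205.1] head_y 106.75 F [-0.7 -0.5 -1. ] w 84.8 slide [-0.0007 -0.0606 -0.085 ] roll -0.15 j6 -1.52
```

View pics/w3.png

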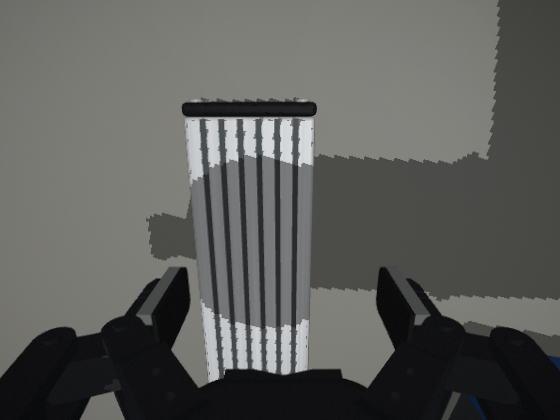

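It has tipped and lies flat with its ribbed wide face up (columns 185–315). I'll rise, measure it, then regrasp it.

Call:
{"method": "carry_out", "body": {"slide": [[0, 0, -0.02], [0, 0, -0.06], [0, 0, -0.09], [0, 0, -0.1], [0, 0, -0.1]], "roll": [0, 0, 0, 0, 0], "claw": [0.085, 0.085, 0.085, 0.085, 0.085]}}

```text
clock: 8.48
position: [451.9, -52.5, 305.1]
ee_rot: [-0.146, 0.989, 0.0, 0.0]
contact_force: [-0.6, 0.6, -0.6]
gripper_width: 84.8
grasp_force: 0.0
```

```bash
python3 - <<'E'
from h import *
from m import rect
s=read_state(); d=get_image("wrist"); X=cloud(d,s)
n=rect(X,[340,-150],[580,30],20,42); print(n)
d=get_image("top"); T=cloud(d); print(rect(T,[340,-150],[580,30],20,42))
for nm in("top0","scene0"):
    A=np.load(nm+".npz")["X"].reshape(-1,3); A=A[~np.isnan(A[:,0])]
    c=np.array([742.7,213.3]); a=np.radians(5.6); B=(A[:,:2]-c)@np.array([[np.cos(a),-np.sin(a)],[np.sin(a),np.cos(a)]])
    m=(A[:,2]>68)&(A[:,2]<82)&(abs(B[:,1])<110)&(B[:,0]<-200)&(B[:,0]>-330); q=B[m,0]; print(nm,np.percentile(q,[1,5,50,95,99]).round(1))
    m=(A[:,2]>18)&(A[:,2]<34)&(abs(B[:,1])<90)&(B[:,0]<-112)&(B[:,0]>-330); print("floor",np.percentile(B[m,0],[1,5,50,95,99]).round(1))
go(n[1][0],n[1][1],177,90+n[3] if n[3]<45 else n[3],s)
E
```

```text
(14110, array([457.6, -66.6]), array([161.9,  57.8]), 16.6, np.float64(29.6), [[372.0, -62.0], [388.0, -118.0], [543.0, -71.0], [527.0, -16.0]])
(505, array([425.3, -74.4]), array([93.1, 56.8]), 17.2, np.float64(29.2), [[372.0, -61.0], [389.0, -115.0], [478.0, -88.0], [461.0, -33.0]])
top0 [-282.6 -281.6 -271.5 -260.6 -259.7]
floor [-273.1 -243.6 -182.1 -119.  -113.4]
scene0 [-284.2 -281.9 -268.4 -260.8 -259.8]
floor [-263.7 -260.2 -199.1 -142.7 -137.9]
t 8.47 pos [451.9 -52.5 305.1] head_y 106.74 F [-0.6  0.6 -0.6] w 84.8 slide [-0.0013 -0.0152  0.1281] roll 0.14 j6 -1.52
```

Call:
{"method": "carry_out", "body": {"slide": [[-0.001, -0.008, 0.02], [-0.001, -0.015, 0.06], [-0.001, -0.015, 0.095], [-0.001, -0.015, 0.118], [-0.001, -0.015, 0.127], [-0.001, -0.015, 0.128], [-0.001, -0.015, 0.128], [-0.001, -0.015, 0.128]], "roll": [0, 0, 0, 0, 0, 0, 0, 0], "claw": [0.085, 0.085, 0.085, 0.085, 0.085, 0.085, 0.045, 0.045]}}

```text
clock: 9.57
position: [457.8, -66.4, 178.4]
ee_rot: [-0.146, 0.989, 0.0, 0.001]
contact_force: [-0.1, 0.4, -2.2]
gripper_width: 56.8
grasp_force: 64.8
```

Call:
{"method": "carry_out", "body": {"slide": [[0, 0, 0], [0, 0, 0], [0, 0, 0], [0, 0, -0.01], [0, 0, -0.04], [0, 0, -0.08], [0, 0, -0.11], [0, 0, -0.12]], "roll": [0, 0, 0, 0, 0, 0, 0, 0], "claw": [0.045, 0.045, 0.045, 0.045, 0.045, 0.045, 0.045, 0.045]}}

```text
clock: 10.58
position: [457.2, -66.7, 298.9]
ee_rot: [-0.146, 0.989, 0.0, 0.002]
contact_force: [0.4, -0.9, -4.3]
gripper_width: 56.6
grasp_force: 65.6
```

```bash
python3 - <<'E'
from h import *
go(558.6,195.2,297,185.6)
E
```

```text
t 10.57 pos [457.2 -66.7 298.9] head_y 106.74 F [ 0.4 -0.9 -4.3] w 56.6 slide [-0.1725  0.2216  0.0025] roll -78.86 j6 -1.49
```

Call:
{"method": "carry_out", "body": {"slide": [[-0.014, 0.018, 0], [-0.035, 0.045, 0], [-0.06, 0.077, 0], [-0.085, 0.11, 0], [-0.11, 0.141, 0], [-0.135, 0.173, 0], [-0.155, 0.199, 0], [-0.168, 0.216, 0]], "roll": [-8, -18, -28, -38, -48, -58, -68, -75], "claw": [0.045, 0.045, 0.045, 0.045, 0.045, 0.045, 0.045, 0.045]}}

```text
clock: 11.58
position: [555.8, 189.9, 295.2]
ee_rot: [0.72, -0.694, -0.001, 0.002]
contact_force: [0.2, -0.6, -3.5]
gripper_width: 56.9
grasp_force: 65.4
```

Call:
{"method": "carry_out", "body": {"slide": [[0, 0, 0], [0, 0, 0]], "roll": [-4, -4], "claw": [0.045, 0.045]}}

```text
clock: 11.82
position: [555.4, 188.6, 295.3]
ee_rot: [0.741, -0.671, -0.001, 0.002]
contact_force: [0.0, -0.1, -3.8]
gripper_width: 56.8
grasp_force: 65.4
```

```bash
python3 - <<'E'
from h import *
go(558.6,195.2,206,185.6)
for c in("wrist",):
    d=get_image(c); save(d,"x_"+c+".png")
E
```

```text
t 11.82 pos [555.4 188.6 295.3] head_y -174.3 F [ 0.  -0.1 -3.8] w 56.8 slide [-0.0063 -0.0042  0.0893] roll 0.1 j6 -0.5
```

View pics/x_wrist.png

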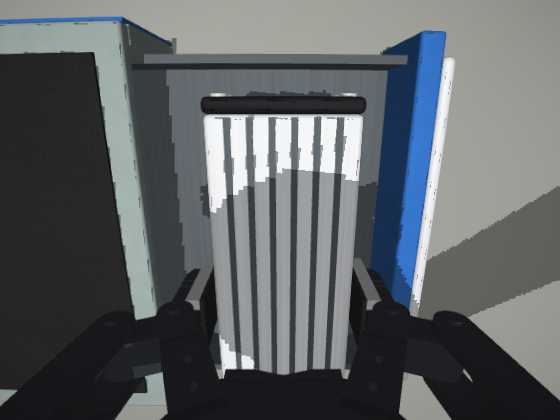

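The held module is centred over the open drawer, aligned with the walls. Lowering it.

Call:
{"method": "carry_out", "body": {"slide": [[-0.006, -0.004, 0.01], [-0.006, -0.004, 0.035], [-0.006, -0.004, 0.06], [-0.006, -0.004, 0.078], [-0.006, -0.004, 0.086], [-0.006, -0.004, 0.088], [-0.006, -0.004, 0.0895], [-0.006, -0.004, 0.0895]], "roll": [0, 0, 0, 0, 0, 0, 0, 0], "claw": [0.045, 0.045, 0.045, 0.045, 0.045, 0.045, 0.045, 0.045]}}

```text
clock: 12.88
position: [559.5, 195.1, 208.4]
ee_rot: [0.742, -0.671, 0.0, -0.001]
contact_force: [-0.4, 0.2, -4.4]
gripper_width: 56.5
grasp_force: 65.4
```

Call:
{"method": "carry_out", "body": {"slide": [[0, 0, 0.0005], [0, 0, 0.001], [0, 0, 0.001]], "roll": [0, 0, 0], "claw": [0.045, 0.045, 0.045]}}

```text
clock: 13.25
position: [559.3, 195.0, 206.8]
ee_rot: [0.742, -0.671, 0.0, -0.0]
contact_force: [1.0, 1.1, -3.2]
gripper_width: 56.8
grasp_force: 65.4
```

Call:
{"method": "carry_out", "body": {"slide": [[0, 0, 0.0008], [0, 0, 0.0016], [0, 0, 0.0016]], "roll": [0, 0, 0], "claw": [0.045, 0.045, 0.045]}}

```text
clock: 13.62
position: [559.3, 195.0, 205.0]
ee_rot: [0.742, -0.671, -0.0, 0.0]
contact_force: [-0.6, -0.5, -3.5]
gripper_width: 56.8
grasp_force: 65.4
```

Call:
{"method": "carry_out", "body": {"slide": [[0, 0, 0.0007], [0, 0, 0.0007], [0, 0, 0.0007], [0, 0, 0.0007], [0, 0, -0.01], [0, 0, -0.04], [0, 0, -0.08], [0, 0, -0.11]], "roll": [0, 0, 0, 0, 0, 0, 0, 0], "claw": [0.045, 0.078, 0.078, 0.078, 0.078, 0.078, 0.078, 0.078]}}

```text
clock: 14.62
position: [559.5, 195.0, 317.9]
ee_rot: [0.742, -0.671, 0.001, -0.001]
contact_force: [0.3, -0.1, -1.0]
gripper_width: 77.9
grasp_force: 0.0
```

```bash
python3 - <<'E'
from h import *
from m import rect
s=read_state(); d=get_image("wrist"); save(d,"w5.png"); X=cloud(d,s)
A=X.reshape(-1,3); A=A[~np.isnan(A[:,0])]
c=np.array([742.7,213.3]); a=np.radians(5.6); B=(A[:,:2]-c)@np.array([[np.cos(a),-np.sin(a)],[np.sin(a),np.cos(a)]])
C=np.c_[B,A[:,2]]
m=(abs(C[:,2]-56)<6)&(abs(C[:,0]+185)<55); print(cv2.minAreaRect(C[m,:2].astype(np.float32)),np.percentile(C[m,2],[2,50,98]))
m=(A[:,2]>66)&(A[:,2]<82)&(abs(B[:,1])<100)&(B[:,0]<-200)&(B[:,0]>-330); print(np.percentile(B[m,0],[1,5,95,99]).round(1))
f=lambda x:c+x*np.array([np.cos(a),np.sin(a)])
print(f(-340),f(-132)); p=f(-340); go(p[0],p[1],300,185.6,s)
E
```

```text
((-184.99224853515625, 0.1032867431640625), (225.56362915039062, 109.8209457397461), 89.95642852783203) [52.64171788 55.65468563 61.73058277]
[-281.8 -280.6 -260.9 -260.6]
[404.32268401 180.12181408] [611.3299832  200.41905723]
t 14.62 pos [559.5 195.  317.9] head_y -174.22 F [ 0.3 -0.1 -1. ] w 77.9 slide [-0.0008  0.156   0.0175] roll 0.18 j6 -0.51
```

View pics/w5.png

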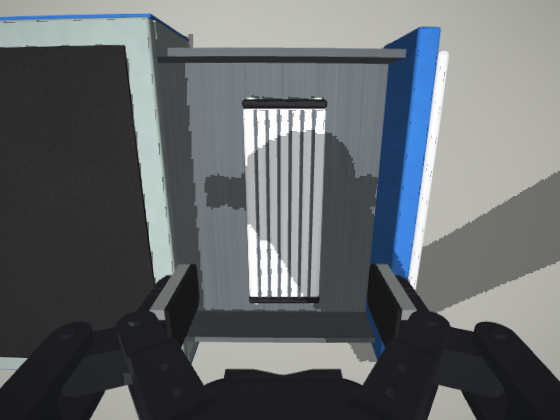

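The module lies flat and released in the drawer (columns 245–325, top 30 mm above the floor). Next I'll go round in front of the drawer with the fingers closed.

Call:
{"method": "carry_out", "body": {"slide": [[0, 0.015, 0], [0, 0.045, 0], [0, 0.09, 0], [0, 0.13, 0], [0, 0.155, 0.01], [0, 0.162, 0.045], [0, 0.162, 0.08], [0, 0.162, 0.097]], "roll": [0, 0, 0, 0, 0, 0, 0, 0], "claw": [0.06, 0.03, 0, 0, 0, 0, 0, 0]}}

```text
clock: 15.68
position: [396.4, 177.6, 216.1]
ee_rot: [0.742, -0.671, -0.0, 0.002]
contact_force: [-0.2, -0.9, -0.3]
gripper_width: -0.2
grasp_force: 0.0
```

Call:
{"method": "carry_out", "body": {"slide": [[0, -0.012, 0], [0, -0.028, 0], [0, -0.04, 0], [0, -0.052, 0], [0, -0.064, 0], [0, -0.076, 0], [0, -0.088, 0], [0, -0.1, 0]], "roll": [0, 0, 0, 0, 0, 0, 0, 0], "claw": [0, 0, 0, 0, 0, 0, 0, 0]}}

```text
clock: 16.68
position: [498.3, 188.7, 218.0]
ee_rot: [0.742, -0.671, -0.0, 0.0]
contact_force: [-1.4, -1.1, 1.4]
gripper_width: -0.0
grasp_force: 0.8
```

```bash
cat > o.py <<'E'
from h import *
c=np.array([742.7,213.3]); a=np.radians(5.6); Rm=np.array([[np.cos(a),-np.sin(a)],[np.sin(a),np.cos(a)]])
s=read_state(); print("tcp cab",(s["position"][:2]-c)@Rm)
for n in("top","scene"):
    d=get_image(n); A=cloud(d).reshape(-1,3); A=A[~np.isnan(A[:,0])]; B=(A[:,:2]-c)@Rm
    m=(A[:,2]>68)&(A[:,2]<81)&(abs(abs(B[:,1])-85)<30)&(B[:,0]<-112)&(B[:,0]>-300); print(n,m.sum(),"open ~",-132-np.percentile(B[m,0],3))
    save(d,f"o_{n}{d['shot']}.png")
go(*s["position"],185.6,s)
E
python3 o.py
```

```text
tcp cab [-245.60411733   -0.63367556]
top 116 open ~ 99.3155099242012
scene 292 open ~ 95.958400359242
t 16.68 pos [498.3 188.7 218. ] head_y -174.24 F [-1.4 -1.1  1.4] w -0.0 slide [0. 0. 0.] roll 0.16 j6 -0.57
```

Call:
{"method": "carry_out", "body": {"slide": [[0, -0.012, 0], [0, -0.024, 0], [0, -0.036, 0], [0, -0.048, 0], [0, -0.06, 0], [0, -0.07, 0], [0, -0.078, 0], [0, -0.084, 0]], "roll": [0, 0, 0, 0, 0, 0, 0, 0], "claw": [0, 0, 0, 0, 0, 0, 0, 0]}}

```text
clock: 17.77
position: [581.8, 197.4, 218.2]
ee_rot: [0.742, -0.671, 0.0, -0.0]
contact_force: [-1.6, -0.2, 0.5]
gripper_width: -0.3
grasp_force: 0.7
```

Call:
{"method": "carry_out", "body": {"slide": [[0, -0.003, 0], [0, -0.006, 0], [0, -0.009, 0], [0, -0.012, 0], [0, -0.013, 0], [0, -0.013, 0]], "roll": [0, 0, 0, 0, 0, 0], "claw": [0, 0, 0, 0, 0, 0]}}

```text
clock: 18.52
position: [594.7, 198.7, 218.3]
ee_rot: [0.742, -0.671, 0.0, -0.001]
contact_force: [0.2, 1.1, -0.1]
gripper_width: 0.1
grasp_force: 0.0
```

```bash
python3 o.py
```

```text
tcp cab [-1.48762570e+02 -1.03067168e-01]
top 111 open ~ -0.24645411694970676
scene 204 open ~ -1.4914882203543982
t 18.52 pos [594.7 198.7 218.3] head_y -174.23 F [ 0.2  1.1 -0.1] w 0.1 slide [0. 0. 0.] roll 0.17 j6 -0.48
```

The drawer was drawn home. A small confirming push to feel the stop, then I'll back away.

Call:
{"method": "carry_out", "body": {"slide": [[0, -0.001, 0], [0, -0.002, 0], [0, -0.003, 0], [0, -0.003, 0]], "roll": [0, 0, 0, 0], "claw": [0, 0, 0, 0]}}

```text
clock: 19.12
position: [597.3, 198.9, 218.1]
ee_rot: [0.742, -0.671, 0.0, -0.0]
contact_force: [-0.2, 0.6, 0.2]
gripper_width: -0.2
grasp_force: 0.0
```

Call:
{"method": "carry_out", "body": {"slide": [[0, 0.01, 0], [0, 0.04, 0], [0, 0.08, 0], [0, 0.11, -0.01], [0, 0.12, -0.04], [0, 0.12, -0.07], [0, 0.12, -0.08], [0, 0.12, -0.08]], "roll": [0, 0, 0, 0, 0, 0, 0, 0], "claw": [0, 0, 0, 0, 0, 0, 0, 0]}}

```text
clock: 20.12
position: [477.4, 186.6, 298.3]
ee_rot: [0.742, -0.671, -0.0, -0.0]
contact_force: [-0.4, -0.2, 0.2]
gripper_width: -0.1
grasp_force: 0.0
```

```bash
python3 o.py; ls pics
```

```text
tcp cab [-266.58673821   -0.64144507]
top 97 open ~ -3.1480284513573906
scene 219 open ~ -0.9749063147102959
t 20.12 pos [477.4 186.6 298.3] head_y -174.25 F [-0.4 -0.2  0.2] w -0.1 slide [0. 0. 0.] roll 0.15 j6 -0.59
o_scene12.png
o_scene14.png
o_scene16.png
o_top11.png
o_top13.png
o_top15.png
s2.png
scene0.png
top0.png
w1.png
w2.png
w3.png
w5.png
x_wrist.png
```

View pics/o_scene16.png

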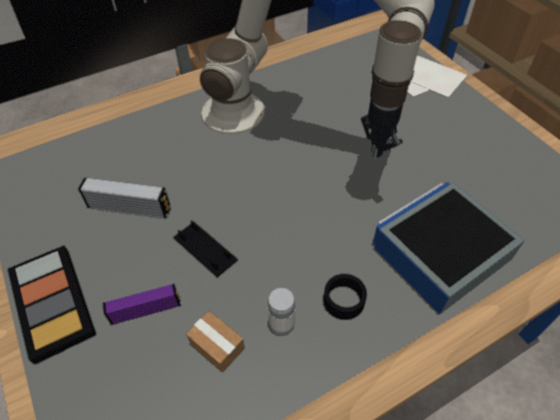

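```bash
python3 -c "
from bench import *
print(job_done())"
```

```text
the job is handed in; nothing more can be done
None
```

The module was laid flat on the bench and let go, then put flat in the drawer, and the drawer was pushed home past its detent; the last picture shows it closed with the can, carton and tape where they were, and the job is handed in at about 20 s (no verdict was returned).

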